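# Park the magenta paint marker in the sloping cradle

## Robot

A 6-joint arm with a two-finger parallel gripper is mounted at the origin on the work surface. World frame = base frame: x ahead of the robot, y to its left, z up, the work surface at z = 0. Lengths are in m, angles in rad, forces in N, time in s.
With the tool pointing down it reaches from about 0.425 to 0.95 m from the base axis. Payload 3.5 kg.
Tool frame: the origin (TCP) lies between the finger pads; the fingertips stand 14 mm ahead of it and the grasp point (between the pads) lies 5 mm behind it (manip.tip_extent is the z of the fingertips in the tool frame, in m); z points along the fingers, y is the line along which they close (so a half turn about z gives the same grasp; the last joint's range is limited). The gripper opens to 85 mm and grips with 20 to 120 N. Pads are 22 mm wide; open, the fingers measure 114 mm over their backs; the gripper's body (76 mm by 85 mm) begins 54 mm behind the grasp point. The pads swing forward as they close: fully open they stand 13 mm farther back than shut.
Start: joints at [1.082, 0.286, 1.577, -0, 1.279, -0.15], TCP at [0.224, 0.637, 0.245] pointing down, gripper open.
Joint ranges: [-2.77, 2.77], [-0.9, 2.22], [0.21, 2.48], [-1.53, 4.67], [0.24, 2.81], [-2.84, 2.84]. Speed limits (rad/s): [2.79, 2.79, 3.14, 3.14, 3.14, 3.14].

## Interface

Orientations are given as [roll, pitch, yaw] about the fixed x, y, z axes, in that order (R = Rz(yaw) Ry(pitch) Rx(roll)).
In Python, from workcell import manip gives the robot as it stands.
- The arm moves only by the tool jog_arm, called after "Emit:" by a JSON object that holds its "name" and its "arguments". Schema: {"type":"object","properties":{"moves":{"type":"array","items":{"type":"array","prefixItems":[{"type":"array","items":{"type":"number"},"minItems":3,"maxItems":3},{"type":"array","items":{"type":"number"},"minItems":3,"maxItems":3}],"minItems":2,"maxItems":2},"minItems":1,"maxItems":12},"finger_gap":{"type":"number"},"only":{"type":"string"},"quiet":{"type":"boolean"},"lines":{"type":"string"}},"required":["moves"],"additionalProperties":false}. moves is a list of rows, 1 to 12 of them, each written [[dx, dy, dz], [rx, ry, rz]]: dx, dy, dz in a scale on which 1.0 is 0.8 m, then a rotation vector rx, ry, rz in a scale on which 1.0 is 2 pi rad; each row is the pose to reach, as a shift and turn from the pose commanded when the call began, along the tool's axes at that moment; what a row does not reach only later rows make up. A row lasts 1/8 s, in which the tool goes at most 0.0625 m and 0.188 rad, less where a joint would pass 70% of its speed; a pose out of reach is approached as far as the arm can. finger_gap is the finger opening in m, set as the call begins (left out keeps the last). The fingers move at their own pace and stop on an object; the grip force is fixed at half the most. Time passes only in rows, so rows that do not move let the fingers close. The tool returns the time, the measured TCP pose, the force, the opening and the grip force at its end. only (a regular expression) keeps the lines of the reply that match it, lines (a string "A,B") keeps lines A to B, and quiet returns only ok. A shift or turn number past 1, either way, is cut back to 1. Input that does not fit is refused with a message, and nothing moves.
- manip.get_obs(): the state, without advancing time (a new reading comes with each control period).
- manip.camera(name): name is "scene" or "top" or "wrist"; returns the picture (420x560x3 uint8, red, green, blue); there is no depth.
- manip.camera_info(name): a dict with "K" (3x3 intrinsics, pixels), "R" (3x3) and "t" (3): a world point X has camera coordinates R X + t. Camera axes: x right, y down, z forward; pixel columns grow to the right and rows downward; lengths in m; the calibration is good to about 2 mm. The wrist camera is an equidistant fisheye: a pixel r from the principal point sees the ray r / f radians off the axis. A picture is of the moment at which its call begins: read the wrist's pose just before it. camera_info takes no time and is no camera call; for the wrist camera it gives the pose at the moment of the call.
- manip.sign_off(): hands the job in; it is judged then, once.
The state is a dict: "time_s": time; "joint_pos": joint angles; "joint_vel": joint speeds; "joint_efforts": joint torques, N m; "tool_pos": TCP position; "tool_rot": TCP orientation; "wrist_force": force on the tool from outside, world axes, zero at the start; "moment": the same for the moment, N m; "width": finger opening in m; "grasp_force": force on a finger pad.
Only numpy, scipy, OpenCV 4.12 (cv2) and the standard library are available. Lean on these libraries where they do the work, as an engineer would, in place of code of your own. Each camera call takes 0.05 s, during which the arm holds its last target. There are 200 camera calls.

## Task

Take the paint marker with the magenta cap from the table and lay it in the sloping green cradle, cap end down against (or close to) the low stop and tail up the slope, so that the painter can take it up again at drawing angle. Keep hold of it while you lower it in (do not drop it), then let go; leave the two other markers where they lie.

Things in the scene. Friction and masses are not known exactly. Their poses are not given: they have to be found in the camera images.
- magenta_marker: marker to move, 150 mm long, 35 to 70 g, lying on the table. White square barrel 20 x 20 mm (x = -35 to +75 mm, thin magenta band near the tail), round magenta cap, 20 mm across (x = -75 to -35 mm). Origin on the axis at mid length, close to the centre of mass, 10 mm above the table; x runs from cap to tail. The tail starts roughly away from the robot (within 25 degrees).
- cradle: fixed, empty cradle sloping 30 degrees. x: up the slope, about away from the robot; z: square to the slope. Origin: middle of the axis of a seated marker, 65 mm above the table. Green saddles 20 mm long at x = -52 and +52 mm, free for fingers between; floors 25 mm wide at z = -10 mm, cheeks flare to 48 mm at z = +10. Stop plate face at x = -75 mm, top at z = +11. Base 175 x 75 x 8 mm.
- blue_marker: a bystander: marker of the same shape and axes with a blue cap and band; leave it where it lies.
- yellow_marker: a bystander: marker of the same shape and axes with a yellow cap and band; leave it where it lies.

How it is judged:
On the way:
1. the marker, still held in the fingers, comes within 30 mm of its seat in the cradle (distance between magenta_marker and cradle below 0.03 m and contact force between the fingers and magenta_marker above 0.5 N), for 0.1 s.
At the end, for the whole second after the job is handed in: the magenta marker lies at rest in both saddles of the cradle, cap end down the slope: its middle within -10 to +20 mm along the slope of the seat against the stop, 10 mm sideways and about 10 mm in height, its axis within 10 degrees of the slope, tail upwards (x of magenta_marker in the frame of cradle between -0.01 and 0.02 m and y of magenta_marker in the frame of cradle between -0.01 and 0.01 m and z of magenta_marker in the frame of cradle between -0.008 and 0.01 m and angle between the x axis of magenta_marker and the x axis of cradle, either way round below 0.175 rad and angle between magenta_marker's own x axis and vertical below 1.4 rad and linear speed of magenta_marker below 0.02 m/s); the robot touches nothing.
It fails at once if the blue marker is moved more than 20 mm (distance of blue_marker from where it was at the start of the episode above 0.02 m).
It fails at once if the yellow marker is moved more than 20 mm (distance of yellow_marker from where it was at the start of the episode above 0.02 m).
It also fails if it takes over 35 s, if anything falls off the work surface, if the arm or the gripper's body presses on something with over 40 N, if the wrist force passes 120 N, or if a joint passes its speed limit or range.

## Working session

There is one attempt and no reset: what is moved stays moved. The work goes in short steps, Python scripts to look and compute and a tool call to move; the robot and the scene stay as the last step left them, time stands still between calls to the robot, and variables do not carry over. Pictures are saved under pics/ and viewed, at most 10 in all, crops included, and the job is handed in when it is done.

```bash
ls; mkdir -p pics
```

Run:
```python
from workcell import manip
import cv2
for n in ("top","scene"):
    im=manip.camera(n); cv2.imwrite(f"pics/{n}0.png",im[:,:,::-1])
    i=manip.camera_info(n); print(n,i)
o=manip.get_obs(); print(o["time_s"],o["tool_pos"],o["tool_rot"],o["width"],manip.tip_extent)
```

```text
pics
workcell.py
top {'K': array([[387.52130927,   0.        , 278.50989956],
       [  0.        , 387.52130927, 224.73290358],
       [  0.        ,   0.        ,   1.        ]]), 'R': array([[ 0.0092706 , -0.99973036, -0.02128993],
       [-0.9895624 , -0.00611026, -0.14397539],
       [ 0.14380648,  0.02240245, -0.98935223]]), 't': array([0.01734599, 0.57082615, 0.69304038])}
scene {'K': array([[411.26223081,   0.        , 289.47116193],
       [  0.        , 411.26223081, 204.64397072],
       [  0.        ,   0.        ,   1.        ]]), 'R': array([[-0.59102863,  0.80650433,  0.01535984],
       [ 0.64865125,  0.48649649, -0.58529713],
       [-0.47951717, -0.33596418, -0.81067339]]), 't': array([ 0.33515185, -0.31208773,  1.20740705])}
0.1 [0.22403483 0.63612967 0.24403597] [-3.13942493e+00 -3.32380613e-04  2.80280004e+00] 0.0852015713975764 0.014
```

View pics/top0.png

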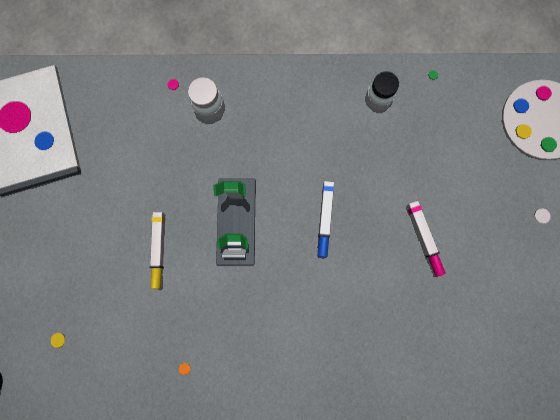

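View pics/scene0.png

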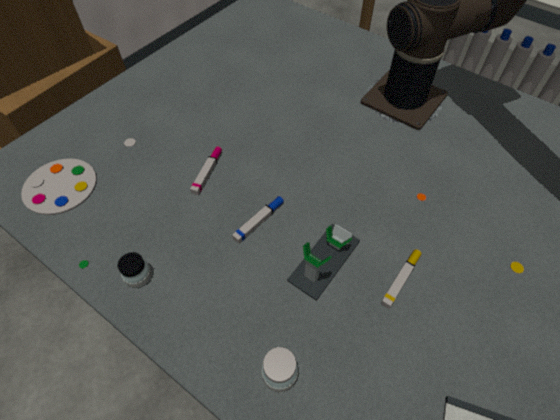

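The top view shows the magenta marker with its cap at about (438,273) and its tail at (413,204). The cradle base spans columns 217–255 and rows 179–265, with the low stop at row ~255. In the scene view the magenta marker is at about (207,170) and the cradle at (325,262). The blue and yellow markers lie well clear of the path.

Create h.py:
```python
import numpy as np, cv2
from workcell import manip
def ray(n,uv):
    i=manip.camera_info(n); R,t,K=i["R"],i["t"],i["K"]
    d=np.linalg.inv(K)@np.array([uv[0],uv[1],1.]); return -R.T@t, R.T@d
def plane(n,uv,z):
    c,d=ray(n,uv); return c+d*(z-c[2])/d[2]
def proj(n,X):
    i=manip.camera_info(n); p=i["K"]@(i["R"]@np.asarray(X)+i["t"]); return p[:2]/p[2]
def blobs(m,mn=15):
    n,l,s,c=cv2.connectedComponentsWithStats(m.astype(np.uint8)); return [(c[k].round(1),s[k]) for k in range(1,n) if s[k][4]>=mn]
```

Run:
```python
from h import *
for n,f in (("top","pics/top0.png"),("scene","pics/scene0.png")):
    im=cv2.imread(f); h=cv2.cvtColor(im,cv2.COLOR_BGR2HSV)
    H,S,V=cv2.split(h)
    print(n,"mag"); 
    for c,s in blobs((H>155)&(H<175)&(S>120)&(V>80),5): print(c,s,plane(n,c,.014).round(4))
    print(n,"green")
    for c,s in blobs((H>50)&(H<85)&(S>110)&(V>40)): print(c,s)
    if n=="top":
        w=((V>150)&(S<60)).astype(np.uint8); w[:, :400]=0; w[:,460:]=0; w[:190]=0;w[290:]=0
        print("white",blobs(w), [plane(n,c,.02).round(4) for c,_ in blobs(w)])
        m=((H>155)&(H<175)&(S>120)&(V>80))|(w>0); m=m.astype(np.uint8); m[:,:400]=0; m[:,460:]=0; m[:190]=0; m[290:]=0
        r=cv2.minAreaRect(cv2.findNonZero(m)); print(r,[plane(n,p,.015).round(4) for p in cv2.boxPoints(r)])
a=cv2.imread("pics/top0.png")[165:280,195:275]; b=cv2.imread("pics/scene0.png")[210:305,275:375]
cv2.imwrite("pics/crop.png",np.hstack([cv2.resize(a,(400,575),interpolation=cv2.INTER_CUBIC),np.vstack([cv2.resize(b,(400,380),interpolation=cv2.INTER_CUBIC),np.zeros((195,400,3),np.uint8)])]))
```

```text
top mag
[172.7  84. ] [167  79  12  11  98] [0.8705 0.2463 0.014 ]
[543.5  92.6] [536  86  16  14 167] [ 0.8502 -0.5154  0.014 ]
[ 14.3 116.7] [  0 101  31  32 792] [0.7986 0.5748 0.014 ]
[416.  208.6] [411 205  11   8  54] [ 0.6084 -0.2474  0.014 ]
[436.8 265.3] [429 254  16  23 209] [ 0.4978 -0.2825  0.014 ]
top green
[432.9  74.3] [429  70   9   9  65]
[548.5 144. ] [541 138  16  13 167]
[229.5 187.4] [213 181  33  15 369]
[232.  239.9] [217 234  31  15 302]
white [(array([413.9, 203.8]), array([409, 201,  11,   7,  44], dtype=int32)), (array([425.2, 232.1]), array([413, 210,  25,  45, 431], dtype=int32))] [array([ 0.6167, -0.2417,  0.02  ]), array([ 0.5612, -0.2611,  0.02  ])]
((427.10272216796875, 238.2739715576172), (78.53462219238281, 11.001869201660156), 69.44395446777344) [array([ 0.6184, -0.2322,  0.015 ]), array([ 0.6263, -0.2527,  0.015 ]), array([ 0.483 , -0.2989,  0.015 ]), array([ 0.4755, -0.279 ,  0.015 ])]
scene mag
[215.9 151.9] [211 146  11  12  79] [ 0.4986 -0.2839  0.014 ]
[195.8 184.7] [192 183   9   5  26] [ 0.6073 -0.25    0.014 ]
[ 38.1 198.5] [ 32 194  13  10 101] [ 0.8569 -0.5136  0.014 ]
scene green
[ 77.4 169.9] [ 72 166  12   9  78]
[334.3 238.4] [326 226  26  23 177]
[312.9 256.7] [303 243  29  25 246]
[ 83.2 263.6] [ 79 260   9   8  58]
```

View pics/crop.png

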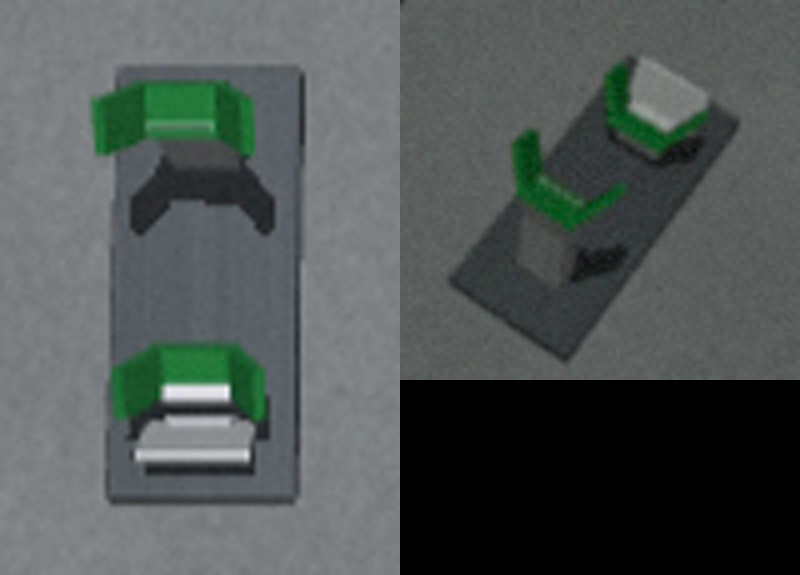

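The crop shows the cradle's floor corners (upper saddle rows 82–122, lower saddle rows 345–383), its base corners and the stop. I'll use these known points to fit the cradle's x, y and yaw.

Run:
```python
from h import *
from scipy.optimize import least_squares
c=lambda p:np.array([195+(p[0]+.5)/5-.5,165+(p[1]+.5)/5-.5])
P=[((148,82),(.062,.0125,-.01)),((226,82),(.062,-.0125,-.01)),((148,122),(.042,.0125,-.01)),((215,122),(.042,-.0125,-.01)),
((163,345),(-.042,.0125,-.01)),((230,345),(-.042,-.0125,-.01)),((163,383),(-.062,.0125,-.01)),((230,383),(-.062,-.0125,-.01))]
cs,sn=np.cos(np.pi/6),np.sin(np.pi/6)
def W(q,l):
    x=l[0]*cs-l[2]*sn; z=l[0]*sn+l[2]*cs; a=q[2]
    return np.array([q[0]+x*np.cos(a)-l[1]*np.sin(a),q[1]+x*np.sin(a)+l[1]*np.cos(a),.065+z])
f=lambda q:np.concatenate([proj("top",W(q,l))-c(p) for p,l in P])
r=least_squares(f,[.57,.08,0]); print(r.x,r.fun.reshape(-1,2).round(2))
B=[plane("top",c(p),.008) for p in((117,67),(300,67),(297,497),(107,497))]
print(np.round(B,4),np.mean(B,0))
for a,b in((B[3],B[0]),(B[2],B[1])): print(np.arctan2(b[1]-a[1],b[0]-a[0]))
# scene check: predicted stop top, saddle floors in crop pixels
for l in((.042,.024,.01),(.042,-.024,.01),(.042,-.0125,-.01),(.042,.0125,-.01),(-.075,.0,.011)):
    p=proj("scene",W(r.x,l)); print(l,(p-[275,210])*4)
```

```text
[ 0.58719664  0.10737526 -0.00592878] [[ 0.22 -1.35]
 [-1.63 -1.23]
 [ 0.75  1.26]
 [ 0.97  1.4 ]
 [-0.11 -1.07]
 [-0.46 -0.9 ]
 [ 0.37  0.88]
 [-0.11  1.05]]
[[0.6704 0.146  0.008 ]
 [0.6707 0.0717 0.008 ]
 [0.4976 0.0698 0.008 ]
 [0.497  0.1444 0.008 ]] [0.5839258 0.1079656 0.008    ]
0.009149125718531676
0.011378501376347178
(0.042, 0.024, 0.01) [217.68895338 181.95757574]
(0.042, -0.024, 0.01) [135.81515912 129.82812207]
(0.042, -0.0125, -0.01) [141.40157116 173.89707889]
(0.042, 0.0125, -0.01) [183.40418283 201.06763302]
(-0.075, 0.0, 0.011) [273.77383244  77.7694476 ]
```

Run:
```python
from h import *
from scipy.optimize import least_squares
c=lambda p:np.array([195+(p[0]+.5)/5-.5,165+(p[1]+.5)/5-.5])
P=[((148,82),(.062,.0125,-.01)),((226,82),(.062,-.0125,-.01)),((148,134),(.042,.0125,-.01)),((215,134),(.042,-.0125,-.01)),
((163,345),(-.042,.0125,-.01)),((230,345),(-.042,-.0125,-.01)),((163,402),(-.062,.0125,-.01)),((230,402),(-.062,-.0125,-.01))]
cs,sn=np.cos(np.pi/6),np.sin(np.pi/6)
def W(q,l):
    x=l[0]*cs-l[2]*sn; z=l[0]*sn+l[2]*cs; a=q[2]
    return np.array([q[0]+x*np.cos(a)-l[1]*np.sin(a),q[1]+x*np.sin(a)+l[1]*np.cos(a),.065+z])
f=lambda q:np.concatenate([proj("top",W(q,l))-c(p) for p,l in P])
r=least_squares(f,[.57,.08,0]); print(r.x,r.fun.reshape(-1,2).round(2))
q=np.array([r.x[0],r.x[1],.01])
for l in((-.075,.018,.011),(-.075,-.018,.011),(.062,.024,.01),(.062,-.024,.01)): print(l,(proj("top",W(q,l))-[195,165])*5)
# grasp: marker pose, tool now
from scipy.spatial.transform import Rotation as Ro
o=manip.get_obs(); R=Ro.from_euler('xyz',o["tool_rot"]).as_matrix(); print(R.round(3))
m=np.array([.551,-.2655,.20]); print("shift to above marker, tool axes",R.T@(m-o["tool_pos"]), "closing dir yaw",np.degrees(np.arctan2(R[1,1],R[0,1])))
print(o["joint_pos"])
```

```text
[ 0.58427665  0.10729442 -0.00566336] [[ 0.2   0.22]
 [-1.63  0.34]
 [ 0.74  0.42]
 [ 0.97  0.56]
 [-0.11  0.45]
 [-0.45  0.61]
 [ 0.38 -1.41]
 [-0.1  -1.24]]
(-0.075, 0.018, 0.011) [144.68089448 447.86275526]
(-0.075, -0.018, 0.011) [239.62976906 447.6559347 ]
(0.062, 0.024, 0.01) [103.53175533  96.88768543]
(0.062, -0.024, 0.01) [239.32285164  96.07425938]
[[-0.943  0.332 -0.001]
 [ 0.332  0.943 -0.002]
 [ 0.    -0.002 -1.   ]]
shift to above marker, tool axes [-0.60804931 -0.74161482  0.04544159] closing dir yaw 70.58865444783974
[ 1.08200316e+00  2.87133502e-01  1.57805252e+00  4.91471717e-06
  1.27859968e+00 -1.50002332e-01]
```

The manual's scale: shifts go in shares of 0.8 m and turns go in shares of 2 pi rad. Converting my numbers, -0.53 m is -0.6625, -0.38 m is -0.475, 2 rad is 0.3183.

Emit:
{"name": "jog_arm", "arguments": {"moves": [[[-0.6625,-0.475,0],[0,0,0.3183]],[[-0.6625,-0.475,0],[0,0,0.3183]],[[-0.6625,-0.475,0],[0,0,0.3183]],[[-0.6625,-0.475,0],[0,0,0.3183]],[[-0.6625,-0.475,0],[0,0,0.3183]],[[-0.6625,-0.475,0],[0,0,0.3183]],[[-0.6625,-0.475,0],[0,0,0.3183]],[[-0.6625,-0.475,0],[0,0,0.3183]],[[-0.6625,-0.475,0],[0,0,0.3183]],[[-0.6625,-0.475,0],[0,0,0.3183]],[[-0.6625,-0.475,0],[0,0,0.3183]],[[-0.6625,-0.475,0],[0,0,0.3183]]], "finger_gap": 0.085}}

```text
time_s: 1.6
tool_pos: [0.5984, 0.1002, 0.2445]
tool_rot: [-3.141, 0.001, 0.8]
wrist_force: [0.7, 0.7, -0.2]
width: 0.0853
grasp_force: 0.0
```

Add to h.py:
```python
from scipy.spatial.transform import Rotation as Ro
def togo(p,Rt):
    o=manip.get_obs(); R=Ro.from_euler('xyz',o["tool_rot"])
    print("t",o["time_s"],"pos",np.round(o["tool_pos"],4),"rot",np.round(o["tool_rot"],3),"q",np.round(o["joint_pos"],2))
    print("shift",R.inv().apply(np.array(p)-o["tool_pos"]).round(4),"rotvec",(R.inv()*Rt).as_rotvec().round(4))
def down(yaw): return Ro.from_euler('xyz',[np.pi,0,yaw])
```

```bash
python3 -c "
from h import *
togo([.551,-.2655,.10],down(.309))"
```

```text
t 1.6 pos [0.5984 0.1002 0.2445] rot [-3.141e+00  1.000e-03  8.000e-01] q [-0.    0.14  1.75 -0.    1.25  0.77]
shift [-0.2952  0.2209  0.1445] rotvec [-0.0007  0.0012  0.491 ]
```

In the tool's units: -0.295 m is -0.3688, 0.22 m is 0.275, 0.49 rad is 0.078.

Emit:
{"name": "jog_arm", "arguments": {"moves": [[[-0.3688,0.275,0.175],[0,0,0.078]],[[-0.3688,0.275,0.175],[0,0,0.078]],[[-0.3688,0.275,0.175],[0,0,0.078]],[[-0.3688,0.275,0.175],[0,0,0.078]],[[-0.3688,0.275,0.175],[0,0,0.078]],[[-0.3688,0.275,0.175],[0,0,0.078]],[[-0.3688,0.275,0.175],[0,0,0.078]],[[-0.3688,0.275,0.175],[0,0,0.078]],[[-0.3688,0.275,0.175],[0,0,0.078]]]}}

```text
time_s: 2.72
tool_pos: [0.5519, -0.2612, 0.106]
tool_rot: [3.141, -0.001, 0.315]
wrist_force: [0.2, 0.9, 0.2]
width: 0.0852
grasp_force: 0.0
```

Run:
```python
from h import *
i=manip.camera_info("wrist"); im=manip.camera("wrist"); cv2.imwrite("pics/w1.png",im[:,:,::-1])
K,R,t=i["K"],i["R"],i["t"]
def fish(uv,z):
    x=np.array([(uv[0]-K[0,2]),(uv[1]-K[1,2])]); r=np.hypot(*x); th=r/K[0,0]
    d=R.T@np.array([*(x/r*np.sin(th)),np.cos(th)]); c=-R.T@t; return c+d*(z-c[2])/d[2]
H,S,V=cv2.split(cv2.cvtColor(im,cv2.COLOR_RGB2HSV))
for c,s in blobs((H>155)&(H<175)&(S>120)&(V>80),60): print(c,s,fish(c,.015).round(4))
togo([.551,-.2655,.018],down(.309))
```

```text
[283.4 140.4] [268 133  32  16 452] [ 0.6083 -0.2462  0.015 ]
[285.4 291.3] [273 271  25  43 969] [ 0.4992 -0.284   0.015 ]
t 2.775 pos [ 0.552  -0.2611  0.1062] rot [ 3.141e+00 -1.000e-03  3.150e-01] q [-0.61  0.29  1.84  0.    1.01  0.65]
shift [-0.0024  0.0038  0.0882] rotvec [ 0.0005 -0.0009  0.0064]
```

View pics/w1.png

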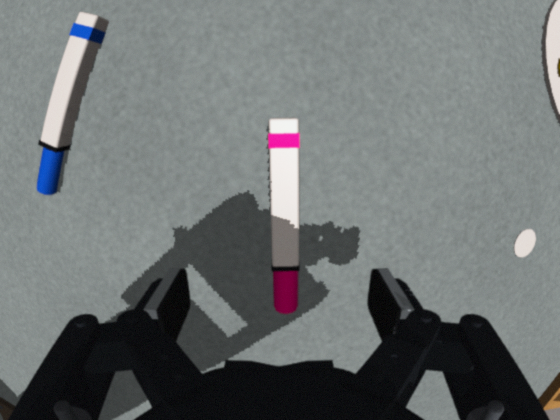

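The wrist view shows the magenta marker midway between the open fingers, with its band at (283,140) and cap at (285,291). This agrees with the first fix to within 1–2 mm. I'm descending and gripping.

In the tool's units: 0.088 m is 0.11, 0.07 m is 0.0875.

Emit:
{"name": "jog_arm", "arguments": {"moves": [[[-0.0025,0.005,0.05],[0,0,0]],[[-0.0025,0.005,0.0875],[0,0,0]],[[-0.0025,0.005,0.11],[0,0,0]],[[-0.0025,0.005,0.11],[0,0,0]]]}}

```text
time_s: 3.28
tool_pos: [0.5502, -0.2659, 0.0164]
tool_rot: [-3.14, 0.001, 0.314]
wrist_force: [-0.3, 0.4, 0.3]
width: 0.0848
grasp_force: 0.0
```

Emit:
{"name": "jog_arm", "arguments": {"moves": [[[0,0,0],[0,0,0]],[[0,0,0],[0,0,0]],[[0,0,0],[0,0,0]],[[0,0,0],[0,0,0]],[[0,0,0],[0,0,0]],[[0,0,0],[0,0,0]]], "finger_gap": 0.0}}

```text
time_s: 4.03
tool_pos: [0.5512, -0.2679, 0.0183]
tool_rot: [3.14, -0.001, 0.313]
wrist_force: [-0.4, 0.0, 4.7]
width: 0.0185
grasp_force: 62.1
```

In the tool's units: -0.18 m is -0.225, -0.16 m is -0.2.

Emit:
{"name": "jog_arm", "arguments": {"moves": [[[0,0,-0.05],[0,0,0]],[[0,0,-0.125],[0,0,0]],[[0,0,-0.2],[0,0,0]],[[0,0,-0.225],[0,0,0]],[[0,0,-0.225],[0,0,0]]]}}

```text
time_s: 4.65
tool_pos: [0.5508, -0.2676, 0.1981]
tool_rot: [3.14, -0.001, 0.313]
wrist_force: [-0.4, 0.7, -1.0]
width: 0.0184
grasp_force: 61.3
```

Run:
```python
from h import *
i=manip.camera_info("wrist"); im=manip.camera("wrist"); cv2.imwrite("pics/w2.png",im[:,:,::-1])
c=np.array([.5843,.1075,.065]); Rt=Ro.from_euler('z',.003)*Ro.from_euler('y',-np.pi/6)*Ro.from_euler('x',np.pi)
print(Rt.as_matrix().round(2))
togo(c+Rt.apply([.0,0,-.008-.06]),Rt)
```

```text
[[ 0.87  0.    0.5 ]
 [ 0.   -1.    0.  ]
 [ 0.5   0.   -0.87]]
t 4.7 pos [ 0.5498 -0.2669  0.1957] rot [-3.14e+00  1.00e-03  3.13e-01] q [-0.62  0.19  1.78 -0.    1.17  0.64]
shift [ 0.1157 -0.3559  0.0723] rotvec [-0.0826  0.5209  0.3022]
```

View pics/w2.png

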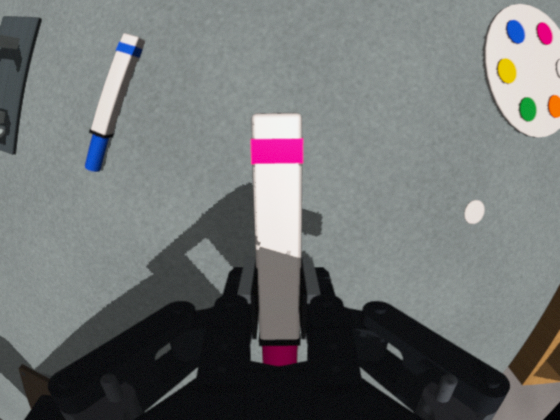

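The marker is held straight and centred, with its band at (277,151) and cap at (280,353). Next I move it tilted to 60 mm off the seat.

In the tool's units: -0.354 m is -0.4425, 0.121 m is 0.1513, 0.521 rad is 0.0829.

Emit:
{"name": "jog_arm", "arguments": {"moves": [[[0.025,-0.075,0],[0,0,0]],[[0.1513,-0.4425,0.0863],[-0.0132,0.0829,0.0481]],[[0.1513,-0.4425,0.0863],[-0.0132,0.0829,0.0481]],[[0.1513,-0.4425,0.0863],[-0.0132,0.0829,0.0481]],[[0.1513,-0.4425,0.0863],[-0.0132,0.0829,0.0481]],[[0.1513,-0.4425,0.0863],[-0.0132,0.0829,0.0481]],[[0.1513,-0.4425,0.0863],[-0.0132,0.0829,0.0481]],[[0.1513,-0.4425,0.0863],[-0.0132,0.0829,0.0481]],[[0.1513,-0.4425,0.0863],[-0.0132,0.0829,0.0481]],[[0.1513,-0.4425,0.0863],[-0.0132,0.0829,0.0481]]]}}

```text
time_s: 5.95
tool_pos: [0.5571, 0.1051, 0.1284]
tool_rot: [3.14, -0.526, 0.002]
wrist_force: [0.3, -0.2, -0.3]
width: 0.0184
grasp_force: 61.4
```

Run:
```python
from h import *
c=np.array([.5843,.1075,.065]); Rt=Ro.from_euler('z',.003)*Ro.from_euler('y',-np.pi/6)*Ro.from_euler('x',np.pi)
F={}
for n in("top","scene"):
    im=manip.camera(n); F[n]=im
    H,S,V=cv2.split(cv2.cvtColor(im,cv2.COLOR_RGB2HSV))
    for b in blobs((H>155)&(H<175)&(S>120)&(V>60),12): print(n,b)
for k in range(3): togo(c+Rt.apply([.006,0,-.008-.06]),Rt); manip.camera("top")
a=F["top"][140:290,170:300]; b=F["scene"][170:320,260:390]
v=np.hstack([cv2.resize(a,(390,450),interpolation=2),cv2.resize(b,(390,450),interpolation=2)]); cv2.imwrite("pics/h.png",v[:,:,::-1])
```

```text
top (array([172.7,  84. ]), array([167,  79,  12,  11,  98], dtype=int32))
top (array([543.3,  92.6]), array([536,  86,  16,  14, 171], dtype=int32))
top (array([ 14.3, 116.7]), array([  0, 102,  31,  31, 790], dtype=int32))
top (array([225.2, 190.3]), array([218, 187,  15,   7,  86], dtype=int32))
scene (array([ 38.1, 198.5]), array([ 32, 194,  13,  10, 101], dtype=int32))
scene (array([324.3, 229.3]), array([319, 224,  10,  14,  36], dtype=int32))
t 6.05 pos [0.5571 0.1055 0.1287] rot [ 3.14e+00 -5.26e-01  2.00e-03] q [ 0.01 -0.03  2.22 -0.02  0.42  1.59]
shift [-0.0023 -0.002   0.0007] rotvec [ 0.0025 -0.0025 -0.0008]
t 6.1 pos [0.557  0.1057 0.1287] rot [ 3.14e+00 -5.26e-01  2.00e-03] q [ 0.01 -0.03  2.22 -0.02  0.42  1.59]
shift [-0.0022 -0.0018  0.0007] rotvec [ 0.0023 -0.0025 -0.0005]
t 6.15 pos [0.557  0.1058 0.1286] rot [ 3.14e+00 -5.26e-01  3.00e-03] q [ 0.01 -0.03  2.22 -0.02  0.42  1.59]
shift [-0.0022 -0.0016  0.0008] rotvec [ 0.0021 -0.0024 -0.0002]
```

View pics/h.png

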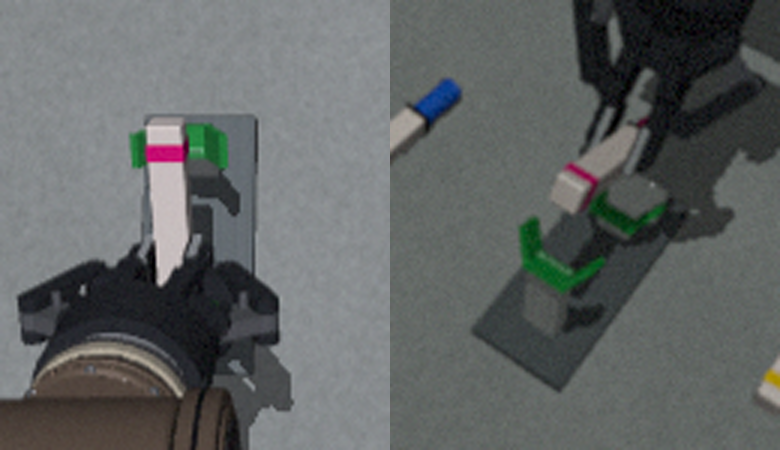

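At hover the band is at (225,190) in the top view, and the marker is parallel to the cradle in both views. The apparent sideways offset is parallax; I'll check the grip offset numerically.

Run:
```python
from h import *
o=manip.get_obs(); R=Ro.from_euler('xyz',o["tool_rot"])
for e in(-.005,0,.005): print(e,proj("top",np.array(o["tool_pos"])+R.apply([.0595+e,0,-.002])))
print(proj("top",np.array(o["tool_pos"])+R.apply([.0595,.005,-.002])))
```

```text
-0.005 [224.90496095 194.22333084]
0 [224.72843236 191.25168106]
0.005 [224.55084787 188.26225633]
[227.8217038  191.25696097]
```

In the tool's units: 0.054 m is 0.0675, -0.005 m is -0.0063, -0.002 rad is -0.0003.

Emit:
{"name": "jog_arm", "arguments": {"moves": [[[-0.0063,-0.0025,0.025],[0.0003,-0.0003,0]],[[-0.0063,-0.0025,0.05],[0.0003,-0.0003,0]],[[-0.0063,-0.0025,0.0625],[0.0003,-0.0003,0]],[[-0.0063,-0.0025,0.0675],[0.0003,-0.0003,0]],[[-0.0063,-0.0025,0.0675],[0.0003,-0.0003,0]]]}}

```text
time_s: 6.82
tool_pos: [0.5796, 0.1087, 0.0793]
tool_rot: [-3.142, -0.524, 0.004]
wrist_force: [-0.6, -0.1, -0.5]
width: 0.0187
grasp_force: 61.4
```

```bash
python3 -c "
from h import *
c=np.array([.5843,.1075,.065]); Rt=Ro.from_euler('z',.003)*Ro.from_euler('y',-np.pi/6)*Ro.from_euler('x',np.pi)
togo(c+Rt.apply([.003,0,-.008]),Rt)
print(manip.get_obs()['wrist_force'])"
```

```text
t 6.825 pos [0.5796 0.1087 0.0793] rot [-3.142 -0.524  0.004] q [ 0.02  0.12  2.19 -0.02  0.32  1.6 ]
shift [-0.0001  0.0012  0.0067] rotvec [-0.0006 -0.      0.0009]
[-0.56504314 -0.08035835 -0.45371941]
```

In the tool's units: 0.006 m is 0.0075, 0.005 m is 0.0063.

Emit:
{"name": "jog_arm", "arguments": {"moves": [[[0,0.0013,0.0038],[0,0,0]],[[0,0.0013,0.0063],[0,0,0]],[[0,0.0013,0.0075],[0,0,0]],[[0,0.0013,0.0075],[0,0,0]]]}}

```text
time_s: 7.32
tool_pos: [0.5828, 0.1077, 0.0745]
tool_rot: [3.141, -0.524, 0.004]
wrist_force: [-1.8, -0.4, 3.5]
width: 0.0188
grasp_force: 62.0
```

Run:
```python
from h import *
F={n:manip.camera(n) for n in("top","scene")}
a=F["top"][140:290,170:300]; b=F["scene"][170:320,260:390]
v=np.hstack([cv2.resize(a,(390,450),interpolation=2),cv2.resize(b,(390,450),interpolation=2)]); cv2.imwrite("pics/l.png",v[:,:,::-1])
```

```text
(no output)
```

View pics/l.png

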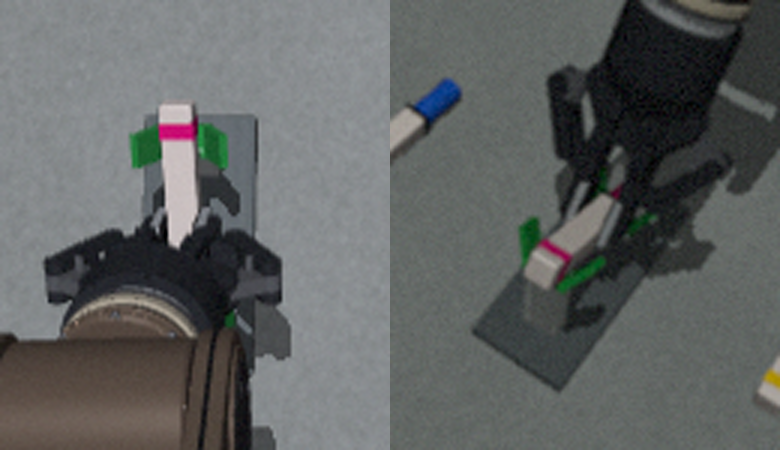

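The marker is seated between the cheeks in both views (band at about (178,131) left, (555,255) right). The contact force is about 4 N, square to the slope, so it rests on the saddle floors. I'm releasing and backing off.

Emit:
{"name": "jog_arm", "arguments": {"moves": [[[0,0,0],[0,0,0]],[[0,0,0],[0,0,0]],[[0,0,0],[0,0,0]],[[0,0,0],[0,0,0]]], "finger_gap": 0.06}}

```text
time_s: 7.92
tool_pos: [0.5824, 0.1077, 0.0737]
tool_rot: [-3.142, -0.523, 0.004]
wrist_force: [0.2, -0.4, -0.2]
width: 0.0601
grasp_force: 0.0
```

Emit:
{"name": "jog_arm", "arguments": {"moves": [[[0,0,-0.0375],[0,0,0]],[[0,0,-0.1],[0,0,0]],[[0,0,-0.1625],[0,0,0]],[[0,0,-0.1875],[0,0,0]],[[0,0,-0.1875],[0,0,0]]]}}

```text
time_s: 8.55
tool_pos: [0.5081, 0.1075, 0.206]
tool_rot: [-3.141, -0.528, 0.004]
wrist_force: [-0.1, -0.3, -0.7]
width: 0.0599
grasp_force: 0.0
```

Run:
```python
from h import *
c=np.array([.5843,.1075,.065]); Rt=Ro.from_euler('z',.003)*Ro.from_euler('y',-np.pi/6)
F={n:manip.camera(n) for n in("top","scene","wrist")}
for n in("top","scene"):
    H,S,V=cv2.split(cv2.cvtColor(F[n],cv2.COLOR_RGB2HSV))
    for b in blobs((H>155)&(H<175)&(S>120)&(V>60),12): print(n,b)
    for e in(-.005,0,.005,.01): print(e,"band",proj(n,c+Rt.apply([.0595+e,0,.01])),"cap",proj(n,c+Rt.apply([-.055+e,0,.008])))
a=F["top"][140:290,170:300]; b=F["scene"][170:320,260:390]
v=np.hstack([cv2.resize(a,(390,450),interpolation=2),cv2.resize(b,(390,450),interpolation=2)]); cv2.imwrite("pics/f.png",v[:,:,::-1])
```

```text
top (array([172.7,  84. ]), array([167,  79,  12,  11,  98], dtype=int32))
top (array([543.3,  92.6]), array([536,  86,  16,  14, 171], dtype=int32))
top (array([ 14.3, 116.7]), array([  0, 102,  31,  31, 791], dtype=int32))
top (array([229.1, 183.9]), array([223, 180,  13,   7,  66], dtype=int32))
top (array([232.3, 242.9]), array([228, 234,  10,  20, 173], dtype=int32))
-0.005 band [229.57344757 188.38368102] cap [232.87863413 246.66387844]
0 band [229.42626256 185.65319528] cap [232.74879049 244.24738434]
0.005 band [229.27827888 182.90789311] cap [232.61828519 241.81857625]
0.01 band [229.12949002 180.14765359] cap [232.48711316 239.37735981]
scene (array([ 38.1, 198.5]), array([ 32, 194,  13,  10, 101], dtype=int32))
scene (array([339.8, 233.8]), array([334, 230,  11,  10,  68], dtype=int32))
scene (array([315.3, 254.3]), array([310, 250,  10,  13,  35], dtype=int32))
-0.005 band [317.21336339 250.29754302] cap [340.69059035 231.76468848]
0 band [316.04323007 251.2447297 ] cap [339.75636236 232.52311683]
0.005 band [314.86078593 252.20188161] cap [338.81337146 233.28865913]
0.01 band [313.66583566 253.16915684] cap [337.86149377 234.06141592]
```

View pics/f.png

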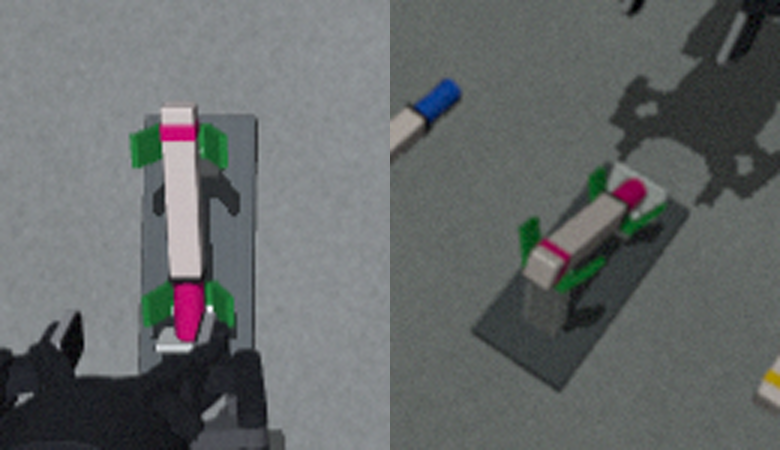

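The marker lies in both saddles about 3 mm from the stop, cap down (cap at (232,243), band at (229,184) in the top view). The gripper is clear.

```bash
python3 -c "
from workcell import manip
print(manip.sign_off())"
```

```text
the job is handed in; nothing more can be done
None
```

The magenta marker lies in both cradle saddles, cap down about 3 mm from the stop and tail up the slope; it was let go only once resting on the saddle floors, the other two markers were not touched, and the job was handed in at about 9 s (no verdict was returned).

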